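# Sort two look-alike shielding pots by weight

## Robot

A 6-joint arm with a two-finger parallel gripper is mounted at the origin on a cart in front of the work surface, level with it; the furniture and walls round the work are solid. World frame = base frame: x ahead of the robot, y to its left, z up, the work surface at z = 0. Lengths are in m, angles in rad, forces in N, time in s.
With the tool pointing down it reaches from about 0.35 to 0.85 m from the base axis. Payload 8.1 kg.
Tool frame: the origin (TCP) lies at the very end of the fingers, on their centre line; the grasp point (between the pads) lies 19 mm behind it; z points along the fingers, x is the direction in which the jaws open and shut, and the axes are right-handed (so a half turn about z gives the same grasp; the last joint's range is limited). The gripper opens to 85 mm and grips with 20 to 120 N. Pads are 22 mm wide; open, the fingers measure 114 mm over their backs; the gripper's body (76 mm by 85 mm) begins 54 mm behind the grasp point. The pads swing forward as they close: fully open they stand 13 mm farther back than shut.
Start: joints at [-1.233, 0.13, 1.488, -0, 1.523, -0.085], TCP at [0.246, -0.547, 0.231] pointing down, gripper open.
Joint ranges: [-2.96, 2.96], [-0.89, 2.26], [0.02, 2.5], [-1.34, 4.48], [0, 2.73], [-2.66, 2.66]. Speed limits (rad/s): [2.39, 2.39, 2.79, 3.14, 3.14, 3.14].

## Interface

Orientations are given as a unit quaternion [x, y, z, w].
In Python, from rig import ctrl, viewer gives the robot as it stands.
- The arm moves only by the tool jog_arm, never from a script. Its argument "deltas" is a list of rows, each an object with "travel": the shift along the tool's x, y, z in m, a list of three; "delta_rot": the turn, a rotation vector about the tool's x, y, z in rad, a list of three; "hand": the opening, from -1 (shut) to 1 (fully open). A call has exactly 8 rows; each row is the pose to reach, as a shift and turn from the pose measured when the call began, along the tool's axes at that moment; what a row does not reach only later rows make up. A row lasts 1/12 s, in which the tool goes at most 41.7 mm and 7.16 degrees, less where a joint would pass 70% of its speed; a pose out of reach is approached as far as the arm can. A call with a gripper value outside its range is refused whole. The fingers move at their own pace and stop on an object; "squeeze" is the grip in N (left out, the last holds). Time passes only in rows, so rows that repeat a pose let the fingers close, or fill a call up. It gives the time, the measured TCP pose, the force and the opening at its end, in the units of the state.
- ctrl.sense(): the state, without advancing time (a new reading comes with each control period).
- viewer.get_image(name): name is "scene" or "top" or "wrist"; returns a dict with "frame" (384x512x3 uint8, red, green, blue), "z_map" (384x512 float32, m along the optical axis (not along the pixel's ray), 0 where there is no reading), "fx", "fy", "cx", "cy" (pixels), "dist" ([k1, k2, p1, p2, k3] as OpenCV has them; the pictures are not rectified), "extrinsics" (4x4, takes a point from camera to world coordinates). Camera axes: x right, y down, z forward; pixel columns grow to the right and rows downward; lengths in m; the calibration is good to about 2 mm. A picture is of the moment at which its call begins.
- ctrl.hand_in(): hands the job in, once; it reports no verdict.
The state is a dict: "clock": time; "qpos": joint angles; "joint_vel": joint speeds; "joint_efforts": joint torques, N m; "ee_pos": TCP position; "eef_rot": TCP orientation; "wrist_force": force on the tool from outside, world axes, zero at the start; "torque": the same for the moment, N m; "opening": opening from 0.0 (shut) to 1.0 (fully open).
Only numpy, scipy, OpenCV 4.12 (cv2) and the standard library are available. Lean on these libraries where they do the work, as an engineer would, in place of code of your own. Each camera call takes 0.05 s, during which the arm holds its last target.

## Task

The two tall grey pots with dark screw lids look alike, but one holds a heavy lead insert (about 750 g in all) and the other a light plastic one (about 250 g). Judge by lifting which is which, then stand the heavy pot upright in the square metal tray and the light pot upright in the round metal tray, and let go of them.

Things in the scene. Friction and masses are not known exactly. Their poses are not given: they have to be found in the camera images.
- pot_a: one of two look-alike closed pots: grey cylinder, 45 mm diameter, 100 mm tall, dark ribbed lid (top 20 mm) screwed tight; loose, upright on the bench. Origin: centre of its underside, z up. Grip across the 45 mm body. Hidden inside: a lead insert (0.75 kg, 7.4 N in all) or a plastic one (0.25 kg, 2.5 N), within 40 g; exactly one of the two pots has lead, and which one varies
- pot_b: one of two look-alike closed pots: grey cylinder, 45 mm diameter, 100 mm tall, dark ribbed lid (top 20 mm) screwed tight; loose, upright on the bench. Origin: centre of its underside, z up. Grip across the 45 mm body. Hidden inside: a lead insert (0.75 kg, 7.4 N in all) or a plastic one (0.25 kg, 2.5 N), within 40 g; exactly one of the two pots has lead, and which one varies
- square_tray: square aluminium tray fixed to the bench, 130 x 130 mm outside, 120 x 120 mm inside, floor 5 mm thick, rim 23 mm above the bench; for the heavy pot. Origin: centre of its underside, x and y along its sides, z up
- round_tray: round aluminium tray fixed to the bench, 130 mm outside diameter, 120 mm inside, floor 5 mm thick, rim 23 mm above the bench; for the light pot. Origin: centre of its underside, z up
Things that resemble listed ones, but are neither listed nor needed, are in the scene too. Leave any purple look-alike of the pot_b alone.

How it is judged:
By the outcome, as a careful person would: the job done as asked, in the order asked, and still so for the second after the job is handed in, with the robot touching nothing.
It also fails if it takes over 54 s, if anything falls off the work surface, if the arm or the gripper's body presses on something with over 40 N, if the wrist force passes 120 N, or if a joint passes its speed limit or range.

## Working session

There is one attempt and no reset: what is moved stays moved. The work goes in short steps, Python scripts to look and compute and a tool call to move; the robot and the scene stay as the last step left them, time stands still between calls to the robot, and variables do not carry over. Pictures are saved under pics/ and viewed, and the job is handed in when it is done.

Besides the shell and the picture viewer there is one more tool, called after "Call:" by a JSON object that holds its "api" and its "payload", one argument or row to a line. jog_arm: Moves the arm, as the interface text tells. Its arguments: {"type":"object","properties":{"deltas":{"type":"array","items":{"type":"object","properties":{"travel":{"type":"array","items":{"type":"number"}},"delta_rot":{"type":"array","items":{"type":"number"}},"hand":{"type":"number"}}}},"squeeze":{"type":"number"}},"required":["deltas"]}

```bash
mkdir -p pics; python3 - <<'E'
from rig import ctrl, viewer
import cv2, numpy as np, pickle
s=ctrl.sense(); print(s)
for n in ["scene","top"]:
    d=viewer.get_image(n); pickle.dump(d,open(f"{n}0.pkl","wb"))
    cv2.imwrite(f"pics/{n}0.png",cv2.resize(d["frame"][:,:,::-1],(768,576)))
    print(n,d["fx"],d["dist"],np.round(d["extrinsics"],3).tolist())
E
```

```text
{'clock': 0.0, 'qpos': array([-1.23341403e+00,  1.31163352e-01,  1.48929326e+00, -2.37005077e-06,
        1.52300963e+00, -8.54438266e-02]), 'joint_vel': array([ 0.00147555, -0.00037467, -0.00018726,  0.00067064,  0.00028135,
       -0.001062  ]), 'joint_efforts': array([-3.02153899e-05, -5.69407117e+01, -5.00548875e+01, -2.35037869e-04,
        1.49517646e-02,  2.41854877e-05]), 'ee_pos': array([ 0.24601337, -0.54663198,  0.23023546]), 'eef_rot': array([ 8.39743470e-01, -5.42982530e-01, -7.41111604e-04, -5.73004900e-04]), 'wrist_force': array([ 0.92150508, -0.21647079,  0.65084775]), 'torque': array([ 0.00778345,  0.04803069, -0.00932784]), 'opening': 0.9991920256009866}
scene 431.8166224402441 [-0.15807891  0.          0.          0.          0.        ] [[-0.897, -0.294, 0.33, 0.181], [-0.442, 0.626, -0.643, 0.647], [-0.017, -0.722, -0.691, 0.719], [0.0, 0.0, 0.0, 1.0]]
top 357.30755700900886 [-0.04960302  0.          0.          0.          0.        ] [[-0.009, -0.996, 0.086, 0.432], [-1.0, 0.009, 0.003, -0.009], [-0.004, -0.086, -0.996, 0.906], [0.0, 0.0, 0.0, 1.0]]
```

View pics/top0.png

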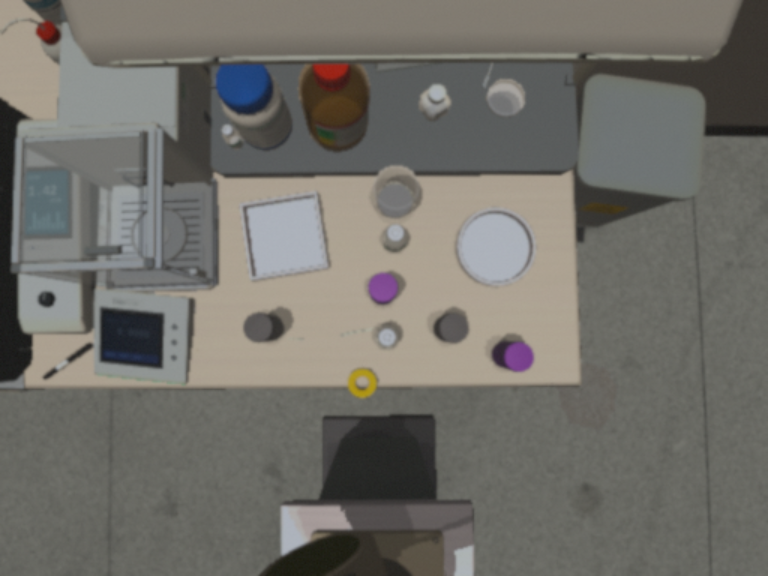

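View pics/scene0.png

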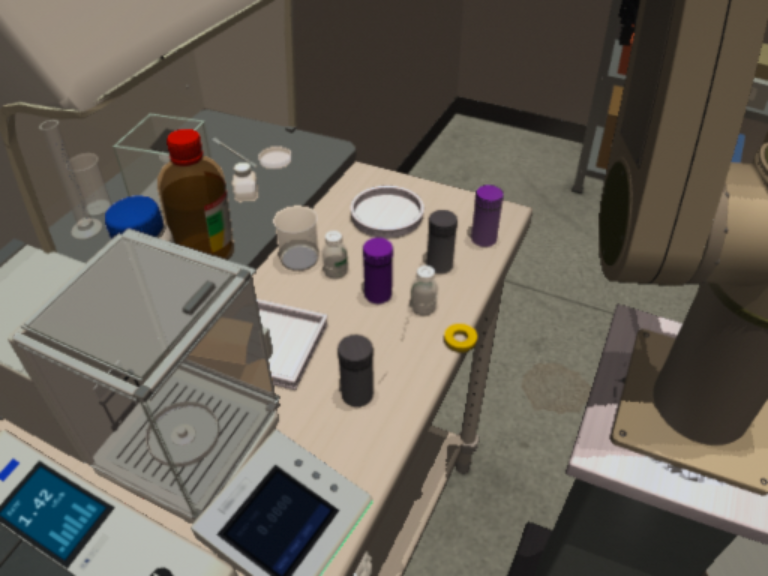

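The top view shows five upright jar-like things. The two with dark lids and grey bodies, at (262,327) and (451,327), fit pot_a and pot_b. The purple ones at (383,288) and (515,355) are look-alikes, and the vials at (395,236) and (387,335) are smaller. The square tray is at (286,236) and the round tray at (496,247).

Next I'll measure from the depth and make a crop to confirm.

```bash
cat > h.py <<'E'
import cv2, numpy as np, pickle
def cloud(d):
    K=np.array([[d["fx"],0,d["cx"]],[0,d["fy"],d["cy"]],[0,0,1]])
    h,w=d["z_map"].shape
    u,v=np.meshgrid(np.arange(w),np.arange(h))
    p=cv2.undistortPoints(np.stack([u,v],-1).reshape(-1,1,2).astype(np.float64),K,np.array(d["dist"])).reshape(h,w,2)
    z=d["z_map"]; P=np.dstack([p[...,0]*z,p[...,1]*z,z])
    W=P@d["extrinsics"][:3,:3].T+d["extrinsics"][:3,3]
    W[z<=0]=np.nan
    return W
def circ(p):
    A=np.c_[p,np.ones(len(p))]; s=np.linalg.lstsq(A,(p**2).sum(1),rcond=None)[0]
    c=s[:2]/2; return c,np.sqrt(s[2]+c@c)
E
python3 - <<'E'
from h import *
d=pickle.load(open("top0.pkl","rb")); W=cloud(d)
def sel(u,v,r,z0,z1):
    u,v=int(u/1.5),int(v/1.5)
    p=W[v-r:v+r+1,u-r:u+r+1].reshape(-1,3); return p[(p[:,2]>z0)&(p[:,2]<z1)]
for n,u,v in [("L",262,327),("R",451,327),("purpleM",383,288),("purpleR",515,355),("vial",395,236),("vial2",387,335),("beaker",397,190)]:
    p=sel(u,v,19,.04,.2)
    if len(p)==0: print(n,'none');continue
    top=np.percentile(p[:,2],95); q=p[p[:,2]>top-.006]
    (c,r)=cv2.minEnclosingCircle((q[:,:2]*1000).astype(np.float32))
    print(n,len(q),"top",round(top,4),"c",np.round(c,1),"r",round(r,1),"mean",np.round(q[:,:2].mean(0)*1000,1))
for n,u,v in [("sq",286,236),("rd",496,247)]:
    p=sel(u,v,34,.002,.035); 
    rim=p[p[:,2]>.015]; fl=p[p[:,2]<.009]
    print(n,"floor z",np.median(fl[:,2]),"rim",len(rim),np.percentile(rim[:,2],90), cv2.minAreaRect((rim[:,:2]*1000).astype(np.float32)), cv2.minAreaRect((p[:,:2]*1000).astype(np.float32)), cv2.minEnclosingCircle((p[:,:2]*1000).astype(np.float32)))
a=d["frame"][195:260,150:370,::-1]
s=pickle.load(open("scene0.pkl","rb"))["frame"][110:280,200:350,::-1]
a=cv2.resize(a,(780,230),interpolation=cv2.INTER_CUBIC); s=cv2.resize(s,(300,340),interpolation=cv2.INTER_CUBIC)
c=np.zeros((580,780,3),np.uint8); c[:230]=a; c[240:,:300]=s; cv2.imwrite("pics/crop0.png",c)
b=[ (x,y) for x in (0,) for y in (0,)]
g=W[np.abs(W[...,2])<.006]; g=g[(g[:,0]<.8)]; print("bench x",np.percentile(g[:,0],[0.5,99]),"y",np.percentile(g[:,1],[1,99]), np.median(g[:,2]))
E
```

```text
L 312 top 0.102 c [442.2 176.6] r 22.7 mean [442.4 176.2]
R 310 top 0.1018 c [ 439.6 -118.4] r 23.0 mean [ 439.3 -118.8]
purpleM 307 top 0.102 c [501.8 -13.2] r 22.6 mean [501.5 -13.1]
purpleR 319 top 0.102 c [ 394.5 -214.3] r 23.0 mean [ 394.8 -214.1]
vial 113 top 0.077 c [603.8 -35.2] r 27.9 mean [594.3 -33.5]
vial2 103 top 0.0761 c [426.3 -18.6] r 13.3 mean [426.4 -18.6]
beaker 147 top 0.085 c [657.8 -35.2] r 35.5 mean [663.8 -34.8]
sq floor z 0.004738047452863214 rim 545 0.024088480562310388 ((596.4482421875, 153.73654174804688), (131.20191955566406, 134.30699157714844), 8.79250717163086) ((599.2945556640625, 152.7781982421875), (174.08224487304688, 177.38101196289062), 89.87673950195312) ((593.857421875, 156.5631103515625), 112.80648040771484)
rd floor z 0.004416488384936024 rim 428 0.024064035619359138 ((574.5562133789062, -203.22946166992188), (128.18231201171875, 128.83139038085938), 34.41718292236328) ((577.6881713867188, -206.72544860839844), (177.3594207763672, 176.2369384765625), 89.53080749511719) ((571.2230834960938, -210.08702087402344), 117.96343994140625)
bench x [0.05265824 0.69742345] y [-0.34047194  0.57907355] -0.00033520753765914346
```

View pics/crop0.png

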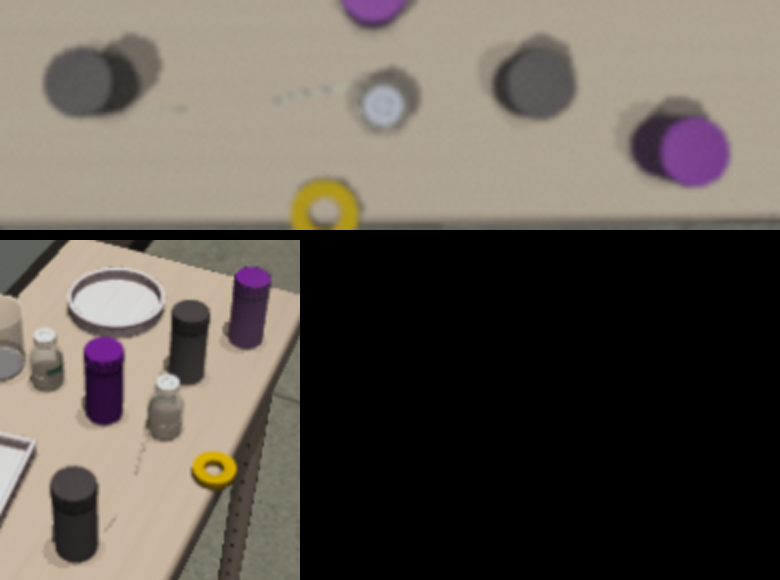

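Confirmed: the grey-bodied, dark-lidded pots are L at (0.442, 0.1765) and R at (0.4395, -0.1187). Both tops measure 0.102 with radius 23 mm, which matches the description. The square tray is at (0.596, 0.154) with yaw 8.8°, and the round tray at (0.5745, -0.204). Both floors read 5 mm and both rims 24 mm.

Before moving I'll check overhead clearances and write a jog calculator.

```bash
cat >> h.py <<'E'
from scipy.spatial.transform import Rotation as Ro
def goto(s,pos,yaw):
    """travel, delta_rot in present tool frame for TCP at pos, tool down with tool x at world yaw"""
    R=Ro.from_quat(s["eef_rot"])
    T=Ro.from_matrix(np.array([[np.cos(yaw),np.sin(yaw),0],[np.sin(yaw),-np.cos(yaw),0],[0,0,-1]]).reshape(3,3))
    return np.round(R.inv().apply(np.array(pos)-s["ee_pos"]),4), np.round((R.inv()*T).as_rotvec(),3)
E
python3 - <<'E'
from h import *
from rig import ctrl
d=pickle.load(open("top0.pkl","rb")); W=cloud(d)
e=pickle.load(open("scene0.pkl","rb")); V=cloud(e)
P=np.vstack([W.reshape(-1,3),V.reshape(-1,3)])
for x in np.arange(.3,.95,.05):
    print(round(x,2),[ (lambda q: round(float(np.percentile(q,99)),2) if len(q) else None)(P[(abs(P[:,0]-x)<.025)&(abs(P[:,1]-y)<.05)][:,2]) for y in np.arange(-.4,.45,.1)])
s=ctrl.sense(); print(goto(s,[.4395,-.1187,.2],-.264), goto(s,[.32,-.35,.23],-.76))
E
```

```text
0.3 [-0.89, -0.89, -0.89, -0.89, -0.89, None, None, None, None]
0.35 [-0.89, 0.0, 0.09, 0.0, 0.01, 0.0, 0.0, 0.02, 0.02]
0.4 [-0.89, 0.0, 0.1, 0.1, 0.08, 0.0, 0.1, 0.04, 0.04]
0.45 [-0.89, 0.0, 0.0, 0.1, 0.08, 0.0, 0.1, 0.05, 0.05]
0.5 [-0.89, 0.0, 0.02, 0.0, 0.1, 0.0, 0.16, 0.28, 0.28]
0.55 [None, 0.02, 0.02, 0.02, 0.05, 0.02, 0.02, 0.29, 0.28]
0.6 [None, 0.02, 0.02, 0.02, 0.08, 0.02, 0.02, 0.28, 0.28]
0.65 [None, 0.0, 0.02, 0.08, 0.09, 0.02, 0.02, 0.28, 0.28]
0.7 [None, 0.47, 0.47, 0.47, 0.47, 0.48, 0.48, 0.48, 0.28]
0.75 [None, 0.05, 0.05, 0.05, 0.26, 0.49, 0.52, 0.53, 0.2]
0.8 [None, 0.05, 0.06, 0.11, 0.26, 0.26, 0.22, 0.49, 0.2]
0.85 [0.12, 0.31, 0.06, 0.05, 0.16, 0.05, 0.05, 0.37, 0.2]
0.9 [None, 0.29, 0.05, 0.18, 0.18, 0.05, 0.05, 0.3, 0.2]
(array([-0.3109, -0.352 ,  0.0309]), array([-0.001,  0.002, -0.884])) (array([-0.149 , -0.1481,  0.0006]), array([-0.   ,  0.002, -0.388]))
```

Call:
{"api": "jog_arm", "payload": {
  "deltas": [
    {"travel":[-0.012,-0.014,0],"delta_rot":[0,0,-0.04],"hand":1},
    {"travel":[-0.036,-0.042,0],"delta_rot":[0,0,-0.11],"hand":1},
    {"travel":[-0.062,-0.071,0],"delta_rot":[0,0,-0.18],"hand":1},
    {"travel":[-0.088,-0.1,0],"delta_rot":[0,0,-0.26],"hand":1},
    {"travel":[-0.114,-0.129,0],"delta_rot":[0,0,-0.33],"hand":1},
    {"travel":[-0.14,-0.158,0],"delta_rot":[0,0,-0.4],"hand":1},
    {"travel":[-0.166,-0.187,0],"delta_rot":[0,0,-0.48],"hand":1},
    {"travel":[-0.192,-0.216,0],"delta_rot":[0,0,-0.55],"hand":1}
  ]
}}

```text
clock: 0.77
ee_pos: [0.3644, -0.281, 0.2303]
eef_rot: [0.956, -0.293, -0.001, -0.001]
wrist_force: [1.1, -0.0, 0.5]
opening: 0.998
```

```bash
python3 - <<'E'
from h import *
from rig import ctrl
s=ctrl.sense(); print(s["clock"],s["ee_pos"],s["wrist_force"],s["qpos"]); print(goto(s,[.4395,-.1187,.16],-.264))
E
```

```text
0.7667 [ 0.36436039 -0.28104246  0.23027711] [ 1.06063448 -0.02411671  0.53546579] [-7.69188828e-01 -2.54758748e-01  1.85925443e+00  8.49712371e-04
  1.53909531e+00 -1.74854097e-01]
(array([-0.0285, -0.1765,  0.0705]), array([-0.001,  0.002, -0.33 ]))
```

Call:
{"api": "jog_arm", "payload": {
  "deltas": [
    {"travel":[-0.005,-0.033,0.01],"delta_rot":[0,0,-0.06],"hand":1},
    {"travel":[-0.011,-0.067,0.024],"delta_rot":[0,0,-0.12],"hand":1},
    {"travel":[-0.016,-0.101,0.038],"delta_rot":[0,0,-0.19],"hand":1},
    {"travel":[-0.022,-0.135,0.052],"delta_rot":[0,0,-0.25],"hand":1},
    {"travel":[-0.026,-0.161,0.064],"delta_rot":[0,0,-0.3],"hand":1},
    {"travel":[-0.0285,-0.1765,0.07],"delta_rot":[0,0.002,-0.33],"hand":1},
    {"travel":[-0.0285,-0.1765,0.07],"delta_rot":[0,0.002,-0.33],"hand":1},
    {"travel":[-0.0285,-0.1765,0.07],"delta_rot":[0,0.002,-0.33],"hand":1}
  ]
}}

```text
clock: 1.43
ee_pos: [0.4391, -0.118, 0.1599]
eef_rot: [0.991, -0.131, -0.0, -0.001]
wrist_force: [-0.4, -0.2, 0.1]
opening: 1.002
```

```bash
python3 - <<'E'
from h import *
from rig import ctrl,viewer
s=ctrl.sense(); print(s["clock"],s["ee_pos"],s["wrist_force"],s["qpos"]); print(goto(s,[.4395,-.1187,.043],-.264))
d=viewer.get_image("wrist"); cv2.imwrite("pics/w1.png",d["frame"][:,:,::-1])
E
```

```text
1.4333 [ 0.43910143 -0.11795082  0.15986464] [-0.35647494 -0.22517872  0.14271164] [-3.76174483e-01 -2.27461963e-01  1.96581236e+00  1.13197079e-03
  1.40437637e+00 -1.13654269e-01]
(array([0.0007, 0.0008, 0.1169]), array([-0.001,  0.001,  0.001]))
```

View pics/w1.png

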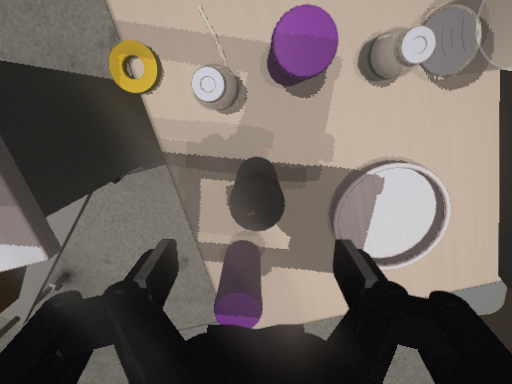

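The wrist view shows the dark lid at (258,200), centred between the fingers (columns about 160 to 350). The purple pot at (240,300) is clear of the fingers, so I'm descending.

Call:
{"api": "jog_arm", "payload": {
  "deltas": [
    {"travel":[0,0,0.015],"delta_rot":[0,0,0],"hand":1},
    {"travel":[0.0005,0.0005,0.04],"delta_rot":[0,0,0],"hand":1},
    {"travel":[0.0007,0.0008,0.065],"delta_rot":[0,0,0],"hand":1},
    {"travel":[0.0007,0.0008,0.09],"delta_rot":[0,0,0],"hand":1},
    {"travel":[0.0007,0.0008,0.107],"delta_rot":[0,0,0],"hand":1},
    {"travel":[0.0007,0.0008,0.115],"delta_rot":[0,0,0],"hand":1},
    {"travel":[0.0007,0.0008,0.117],"delta_rot":[0,0,0],"hand":1},
    {"travel":[0.0007,0.0008,0.117],"delta_rot":[0,0,0],"hand":1}
  ]
}}

```text
clock: 2.15
ee_pos: [0.4398, -0.1205, 0.0439]
eef_rot: [0.991, -0.132, 0.0, -0.0]
wrist_force: [0.1, -0.4, -0.0]
opening: 1.002
```

Call:
{"api": "jog_arm", "payload": {
  "deltas": [
    {"travel":[0,0,0],"delta_rot":[0,0,0],"hand":-1},
    {"travel":[0,0,0],"delta_rot":[0,0,0],"hand":-1},
    {"travel":[0,0,0],"delta_rot":[0,0,0],"hand":-1},
    {"travel":[0,0,0],"delta_rot":[0,0,0],"hand":-1},
    {"travel":[0,0,0],"delta_rot":[0,0,0],"hand":-1},
    {"travel":[0,0,0],"delta_rot":[0,0,0],"hand":-1},
    {"travel":[0,0,0],"delta_rot":[0,0,0],"hand":-1},
    {"travel":[0,0,0],"delta_rot":[0,0,0],"hand":-1}
  ],
  "squeeze": 60
}}

```text
clock: 2.82
ee_pos: [0.4407, -0.1209, 0.0453]
eef_rot: [0.991, -0.132, 0.001, -0.0]
wrist_force: [-2.5, 0.7, 6.9]
opening: 0.512
```

Call:
{"api": "jog_arm", "payload": {
  "deltas": [
    {"travel":[0,0,-0.003],"delta_rot":[0,0,0],"hand":-1},
    {"travel":[0,0,-0.012],"delta_rot":[0,0,0],"hand":-1},
    {"travel":[0,0,-0.025],"delta_rot":[0,0,0],"hand":-1},
    {"travel":[0,0,-0.04],"delta_rot":[0,0,0],"hand":-1},
    {"travel":[0,0,-0.05],"delta_rot":[0,0,0],"hand":-1},
    {"travel":[0,0,-0.05],"delta_rot":[0,0,0],"hand":-1},
    {"travel":[0,0,-0.05],"delta_rot":[0,0,0],"hand":-1},
    {"travel":[0,0,-0.05],"delta_rot":[0,0,0],"hand":-1}
  ]
}}

```text
clock: 3.48
ee_pos: [0.4402, -0.1207, 0.0947]
eef_rot: [0.991, -0.132, 0.001, -0.0]
wrist_force: [-0.2, -0.1, -2.1]
opening: 0.51
```

Call:
{"api": "jog_arm", "payload": {
  "deltas": [
    {"travel":[0,0,0],"delta_rot":[0,0,0],"hand":-1},
    {"travel":[0,0,0],"delta_rot":[0,0,0],"hand":-1},
    {"travel":[0,0,0],"delta_rot":[0,0,0],"hand":-1},
    {"travel":[0,0,0],"delta_rot":[0,0,0],"hand":-1},
    {"travel":[0,0,0],"delta_rot":[0,0,0],"hand":-1},
    {"travel":[0,0,0],"delta_rot":[0,0,0],"hand":-1},
    {"travel":[0,0,0],"delta_rot":[0,0,0],"hand":-1},
    {"travel":[0,0,0],"delta_rot":[0,0,0],"hand":-1}
  ]
}}

```text
clock: 4.15
ee_pos: [0.4402, -0.1207, 0.0947]
eef_rot: [0.991, -0.132, 0.001, -0.0]
wrist_force: [0.1, 0.3, -3.3]
opening: 0.511
```

```bash
python3 - <<'E'
from h import *
from rig import ctrl,viewer
s=ctrl.sense(); print(s["clock"],s["ee_pos"],s["wrist_force"],s["torque"],s["opening"],s["qpos"])
d=viewer.get_image("scene"); cv2.imwrite("pics/s1.png",cv2.resize(d["frame"][:,:,::-1],(768,576)))
s=ctrl.sense(); print(s["wrist_force"])
print(goto(s,[.51,.02,.2],0.1),goto(s,[.585,.14,.2],0.25),goto(s,[.4395,-.1187,.046],-.264))
E
```

```text
4.15 [ 0.44017431 -0.12069185  0.09468965] [ 0.12431072  0.28301548 -3.29535751] [-0.0933502   0.02367772  0.01252942] 0.511079048890685 [-3.80473786e-01 -1.55098206e-01  2.02763968e+00  5.80975956e-04
  1.26783327e+00 -1.15369526e-01]
[ 0.67233119 -0.02847552 -1.44227592]
(array([ 0.0306, -0.1541, -0.1052]), array([-0.   , -0.001, -0.365])) (array([ 0.0715, -0.2896, -0.1051]), array([-0.   , -0.001, -0.515])) (array([-0.0013, -0.0017,  0.0487]), array([-0.   , -0.001, -0.001]))
```

View pics/s1.png

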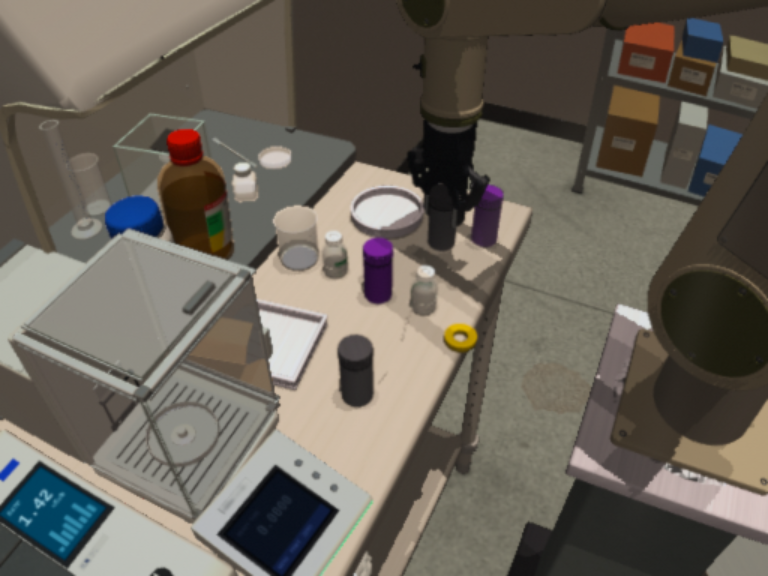

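The pot is lifted clear (bottom at (441,245)) and the wrist reads only about 1.4 to 3.3 N, so R is the light one. The task names the heavy pot first, so I'll put R back and verify L by lifting it.

Call:
{"api": "jog_arm", "payload": {
  "deltas": [
    {"travel":[0,0,0.008],"delta_rot":[0,0,0],"hand":-1},
    {"travel":[0,0,0.02],"delta_rot":[0,0,0],"hand":-1},
    {"travel":[0,0,0.032],"delta_rot":[0,0,0],"hand":-1},
    {"travel":[0,0,0.042],"delta_rot":[0,0,0],"hand":-1},
    {"travel":[0,0,0.047],"delta_rot":[0,0,0],"hand":-1},
    {"travel":[0,0,0.049],"delta_rot":[0,0,0],"hand":-1},
    {"travel":[0,0,0.049],"delta_rot":[0,0,0],"hand":-1},
    {"travel":[0,0,0.049],"delta_rot":[0,0,0],"hand":-1}
  ]
}}

```text
clock: 4.87
ee_pos: [0.4404, -0.1208, 0.0457]
eef_rot: [0.991, -0.132, 0.001, -0.0]
wrist_force: [0.5, 0.7, -2.5]
opening: 0.508
```

Call:
{"api": "jog_arm", "payload": {
  "deltas": [
    {"travel":[0,0,0],"delta_rot":[0,0,0],"hand":1},
    {"travel":[0,0,0],"delta_rot":[0,0,0],"hand":1},
    {"travel":[0,0,0],"delta_rot":[0,0,0],"hand":1},
    {"travel":[0,0,0],"delta_rot":[0,0,0],"hand":1},
    {"travel":[0,0,0],"delta_rot":[0,0,0],"hand":1},
    {"travel":[0,0,0],"delta_rot":[0,0,0],"hand":1},
    {"travel":[0,0,0],"delta_rot":[0,0,0],"hand":1},
    {"travel":[0,0,0],"delta_rot":[0,0,0],"hand":1}
  ]
}}

```text
clock: 5.53
ee_pos: [0.4404, -0.1208, 0.0458]
eef_rot: [0.991, -0.132, 0.001, -0.0]
wrist_force: [-0.1, -0.3, 0.2]
opening: 0.998
```

Call:
{"api": "jog_arm", "payload": {
  "deltas": [
    {"travel":[0,0,-0.01],"delta_rot":[0,0,0],"hand":1},
    {"travel":[0,0,-0.03],"delta_rot":[0,0,0],"hand":1},
    {"travel":[0,0,-0.06],"delta_rot":[0,0,0],"hand":1},
    {"travel":[0,0,-0.09],"delta_rot":[0,0,0],"hand":1},
    {"travel":[0,0,-0.12],"delta_rot":[0,0,0],"hand":1},
    {"travel":[0,0,-0.14],"delta_rot":[0,0,0],"hand":1},
    {"travel":[0,0,-0.14],"delta_rot":[0,0,0],"hand":1},
    {"travel":[0,0,-0.14],"delta_rot":[0,0,0],"hand":1}
  ]
}}

```text
clock: 6.2
ee_pos: [0.4414, -0.1212, 0.1881]
eef_rot: [0.991, -0.132, 0.003, 0.0]
wrist_force: [0.0, -0.3, -0.2]
opening: 0.997
```

```bash
python3 - <<'E'
from h import *
from rig import ctrl,viewer
s=ctrl.sense(); print(s["clock"],s["ee_pos"],s["wrist_force"],s["opening"],s["qpos"])
d=viewer.get_image("wrist"); cv2.imwrite("pics/w2.png",d["frame"][:,:,::-1])
print(goto(s,[.442,.1765,.17],0.4))
E
```

```text
6.2 [ 0.44135748 -0.12117012  0.18812462] [ 0.04156193 -0.2820053  -0.20858011] 0.9973217407875934 [-3.80493023e-01 -2.47242956e-01  1.93002448e+00  5.69588245e-04
  1.45312854e+00 -1.15362416e-01]
(array([-0.0775, -0.2874,  0.0177]), array([ 0.002, -0.005, -0.665]))
```

View pics/w2.png

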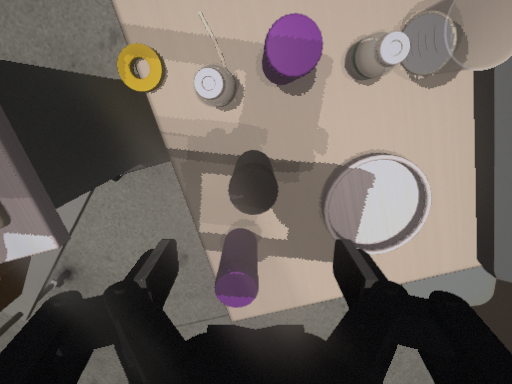

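The pot stands at (255,185), upright. Next I'll check camera protrusion against the balance shield near L.

```bash
python3 - <<'E'
from h import *
from rig import ctrl,viewer
s=ctrl.sense()
d=viewer.get_image("wrist"); E=d["extrinsics"]; R=Ro.from_quat(s["eef_rot"]).as_matrix()
print("cam in tool",R.T@(E[:3,3]-s["ee_pos"]))
W=cloud(pickle.load(open("top0.pkl","rb"))).reshape(-1,3);V=cloud(pickle.load(open("scene0.pkl","rb"))).reshape(-1,3)
for P in (W,V):
  for z0,z1 in [(.01,.03),(.03,.07),(.11,.18),(.18,.26),(.26,.32)]:
    q=P[(P[:,2]>z0)&(P[:,2]<z1)&(P[:,1]>.1)&(P[:,1]<.6)&(P[:,0]>.3)&(P[:,0]<.68)]
    q=q[~((np.hypot(q[:,0]-.442,q[:,1]-.1765)<.04)|((q[:,1]<.225)&(q[:,2]<.04)))]
    print(z0,len(q),np.percentile(q[:,:2],[0,1,5],axis=0).round(3).tolist() if len(q) else '')
    if len(q):
      print('   ymin by x',[(round(x,2),round(float(np.min(t)),3)) for x in np.arange(.32,.68,.04) if len(t:=q[abs(q[:,0]-x)<.02][:,1])>3])
E
```

```text
cam in tool [ 0.00049567 -0.07879726 -0.14355047]
0.01 1395 [[0.348, 0.225], [0.351, 0.27], [0.357, 0.306]]
   ymin by x [(np.float64(0.36), 0.311), (np.float64(0.4), 0.306), (np.float64(0.44), 0.303), (np.float64(0.48), 0.301), (np.float64(0.52), 0.267), (np.float64(0.64), 0.225)]
0.03 5857 [[0.367, 0.255], [0.383, 0.259], [0.402, 0.262]]
   ymin by x [(np.float64(0.36), 0.588), (np.float64(0.4), 0.307), (np.float64(0.44), 0.302), (np.float64(0.48), 0.299), (np.float64(0.52), 0.255), (np.float64(0.56), 0.257), (np.float64(0.6), 0.258), (np.float64(0.64), 0.259)]
0.11 1108 [[0.508, 0.247], [0.509, 0.248], [0.511, 0.258]]
   ymin by x [(np.float64(0.52), 0.247), (np.float64(0.56), 0.257), (np.float64(0.6), 0.258), (np.float64(0.64), 0.259)]
0.18 1671 [[0.508, 0.257], [0.508, 0.258], [0.509, 0.258]]
   ymin by x [(np.float64(0.52), 0.257), (np.float64(0.56), 0.258), (np.float64(0.6), 0.259), (np.float64(0.64), 0.26)]
0.26 8765 [[0.507, 0.256], [0.51, 0.258], [0.516, 0.265]]
   ymin by x [(np.float64(0.52), 0.256), (np.float64(0.56), 0.256), (np.float64(0.6), 0.257), (np.float64(0.64), 
[... 411 characters left out ...]
0.303), (np.float64(0.48), 0.301), (np.float64(0.52), 0.255), (np.float64(0.56), 0.398), (np.float64(0.6), 0.373), (np.float64(0.64), 0.349)]
0.11 3676 [[0.51, 0.246], [0.51, 0.251], [0.511, 0.264]]
   ymin by x [(np.float64(0.52), 0.246), (np.float64(0.56), 0.44), (np.float64(0.6), 0.26), (np.float64(0.64), 0.262)]
0.18 5757 [[0.497, 0.257], [0.51, 0.261], [0.511, 0.277]]
   ymin by x [(np.float64(0.48), 0.584), (np.float64(0.52), 0.257), (np.float64(0.56), 0.26), (np.float64(0.6), 0.26), (np.float64(0.64), 0.442)]
0.26 9742 [[0.508, 0.255], [0.51, 0.259], [0.513, 0.272]]
   ymin by x [(np.float64(0.52), 0.255), (np.float64(0.56), 0.255), (np.float64(0.6), 0.257), (np.float64(0.64), 0.257)]
```

Fixed structure near the target: the balance shield face is at y=0.257 for x≥0.508. The wrist camera sits 79 mm out on tool −y, so I'll grasp L with yaw 1.1 to turn the camera away from the shield.

```bash
python3 - <<'E'
from h import *
from rig import ctrl
s=ctrl.sense(); print(goto(s,[.442,.03,.188],0.45),goto(s,[.442,.1765,.17],1.1))
E
```

```text
(array([-0.0373, -0.1459, -0.0027]), array([-0.   , -0.001, -0.715])) (array([-0.0758, -0.2873,  0.0154]), array([ 0.000e+00, -1.000e-03, -1.365e+00]))
```

Call:
{"api": "jog_arm", "payload": {
  "deltas": [
    {"travel":[-0.003,-0.01,0],"delta_rot":[0,0,-0.05],"hand":1},
    {"travel":[-0.008,-0.03,0],"delta_rot":[0,0,-0.14],"hand":1},
    {"travel":[-0.013,-0.05,0],"delta_rot":[0,0,-0.24],"hand":1},
    {"travel":[-0.018,-0.07,0],"delta_rot":[0,0,-0.34],"hand":1},
    {"travel":[-0.023,-0.09,0],"delta_rot":[0,0,-0.44],"hand":1},
    {"travel":[-0.029,-0.11,0],"delta_rot":[0,0,-0.54],"hand":1},
    {"travel":[-0.034,-0.13,0],"delta_rot":[0,0,-0.64],"hand":1},
    {"travel":[-0.038,-0.148,0],"delta_rot":[0,0,-0.72],"hand":1}
  ]
}}

```text
clock: 6.97
ee_pos: [0.4406, 0.0334, 0.1836]
eef_rot: [0.974, 0.228, -0.001, -0.001]
wrist_force: [0.6, 0.1, 0.2]
opening: 0.998
```

```bash
python3 - <<'E'
from h import *
from rig import ctrl
s=ctrl.sense(); print(s["ee_pos"],goto(s,[.442,.1765,.16],1.1))
E
```

```text
[0.44061384 0.03342511 0.18361288] (array([ 0.0648, -0.1275,  0.0237]), array([-0.002,  0.001, -0.64 ]))
```

Call:
{"api": "jog_arm", "payload": {
  "deltas": [
    {"travel":[0.01,-0.02,0.003],"delta_rot":[0,0,-0.1],"hand":1},
    {"travel":[0.023,-0.045,0.008],"delta_rot":[0,0,-0.22],"hand":1},
    {"travel":[0.036,-0.07,0.013],"delta_rot":[0,0,-0.34],"hand":1},
    {"travel":[0.048,-0.095,0.018],"delta_rot":[0,0,-0.46],"hand":1},
    {"travel":[0.058,-0.115,0.022],"delta_rot":[0,0,-0.57],"hand":1},
    {"travel":[0.065,-0.1275,0.024],"delta_rot":[-0.002,0.001,-0.64],"hand":1},
    {"travel":[0.065,-0.1275,0.024],"delta_rot":[-0.002,0.001,-0.64],"hand":1},
    {"travel":[0.065,-0.1275,0.024],"delta_rot":[-0.002,0.001,-0.64],"hand":1}
  ]
}}

```text
clock: 7.63
ee_pos: [0.4409, 0.1766, 0.1581]
eef_rot: [0.852, 0.523, -0.002, -0.0]
wrist_force: [0.3, -0.5, 0.1]
opening: 0.999
```

```bash
python3 - <<'E'
from h import *
from rig import ctrl,viewer
s=ctrl.sense(); print(s["ee_pos"],goto(s,[.442,.1765,.045],1.1),s["wrist_force"])
d=viewer.get_image("wrist"); cv2.imwrite("pics/w3.png",d["frame"][:,:,::-1])
E
```

```text
[0.44094549 0.17663476 0.15808443] (array([0.0007, 0.0013, 0.1131]), array([-0.002,  0.003,  0.   ])) [ 0.33096595 -0.45713209  0.09307524]
```

View pics/w3.png

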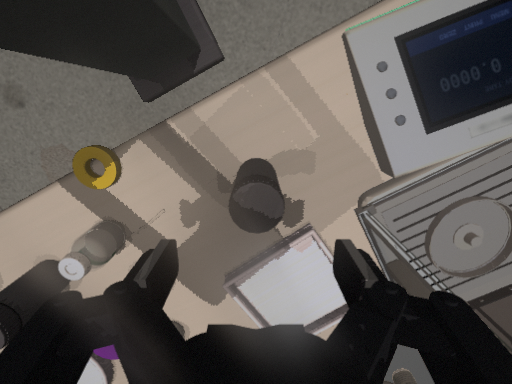

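The dark lid is at (257,203), centred between the fingers with clear sides. Descending, then gripping at 80 N.

Call:
{"api": "jog_arm", "payload": {
  "deltas": [
    {"travel":[0,0,0.015],"delta_rot":[0,0,0],"hand":1},
    {"travel":[0.0005,0.001,0.04],"delta_rot":[-0.002,0.003,0],"hand":1},
    {"travel":[0.0007,0.0013,0.065],"delta_rot":[-0.002,0.003,0],"hand":1},
    {"travel":[0.0007,0.0013,0.09],"delta_rot":[-0.002,0.003,0],"hand":1},
    {"travel":[0.0007,0.0013,0.105],"delta_rot":[-0.002,0.003,0],"hand":1},
    {"travel":[0.0007,0.0013,0.112],"delta_rot":[-0.002,0.003,0],"hand":1},
    {"travel":[0.0007,0.0013,0.113],"delta_rot":[-0.002,0.003,0],"hand":1},
    {"travel":[0.0007,0.0013,0.113],"delta_rot":[-0.002,0.003,0],"hand":1}
  ]
}}

```text
clock: 8.35
ee_pos: [0.4427, 0.1753, 0.0457]
eef_rot: [0.853, 0.521, 0.0, -0.0]
wrist_force: [-0.8, -0.9, 0.3]
opening: 1.002
```

Call:
{"api": "jog_arm", "payload": {
  "deltas": [
    {"travel":[0,0,0],"delta_rot":[0,0,0],"hand":-1},
    {"travel":[0,0,0],"delta_rot":[0,0,0],"hand":-1},
    {"travel":[0,0,0],"delta_rot":[0,0,0],"hand":-1},
    {"travel":[0,0,0],"delta_rot":[0,0,0],"hand":-1},
    {"travel":[0,0,0],"delta_rot":[0,0,0],"hand":-1},
    {"travel":[0,0,0],"delta_rot":[0,0,0],"hand":-1},
    {"travel":[0,0,0],"delta_rot":[0,0,0],"hand":-1},
    {"travel":[0,0,0],"delta_rot":[0,0,0],"hand":-1}
  ],
  "squeeze": 80
}}

```text
clock: 9.02
ee_pos: [0.4438, 0.1758, 0.0473]
eef_rot: [0.853, 0.522, 0.001, 0.0]
wrist_force: [-1.3, 0.1, 6.8]
opening: 0.513
```

Call:
{"api": "jog_arm", "payload": {
  "deltas": [
    {"travel":[0,0,-0.003],"delta_rot":[0,0,0],"hand":-1},
    {"travel":[0,0,-0.012],"delta_rot":[0,0,0],"hand":-1},
    {"travel":[0,0,-0.025],"delta_rot":[0,0,0],"hand":-1},
    {"travel":[0,0,-0.04],"delta_rot":[0,0,0],"hand":-1},
    {"travel":[0,0,-0.055],"delta_rot":[0,0,0],"hand":-1},
    {"travel":[0,0,-0.07],"delta_rot":[0,0,0],"hand":-1},
    {"travel":[0,0,-0.08],"delta_rot":[0,0,0],"hand":-1},
    {"travel":[0,0,-0.08],"delta_rot":[0,0,0],"hand":-1}
  ]
}}

```text
clock: 9.68
ee_pos: [0.4448, 0.1761, 0.1298]
eef_rot: [0.853, 0.522, 0.003, 0.001]
wrist_force: [0.7, -0.2, -7.6]
opening: 0.511
```

Call:
{"api": "jog_arm", "payload": {
  "deltas": [
    {"travel":[0,0,0],"delta_rot":[0,0,0],"hand":-1},
    {"travel":[0,0,0],"delta_rot":[0,0,0],"hand":-1},
    {"travel":[0,0,0],"delta_rot":[0,0,0],"hand":-1},
    {"travel":[0,0,0],"delta_rot":[0,0,0],"hand":-1},
    {"travel":[0,0,0],"delta_rot":[0,0,0],"hand":-1},
    {"travel":[0,0,0],"delta_rot":[0,0,0],"hand":-1},
    {"travel":[0,0,0],"delta_rot":[0,0,0],"hand":-1},
    {"travel":[0,0,0],"delta_rot":[0,0,0],"hand":-1}
  ]
}}

```text
clock: 10.35
ee_pos: [0.4448, 0.1761, 0.1297]
eef_rot: [0.853, 0.522, 0.003, 0.001]
wrist_force: [1.3, 0.2, -7.3]
opening: 0.513
```

```bash
python3 - <<'E'
from h import *
from rig import ctrl,viewer
s=ctrl.sense(); print(s["clock"],s["ee_pos"],s["wrist_force"],s["torque"],s["opening"])
d=viewer.get_image("scene"); cv2.imwrite("pics/s2.png",cv2.resize(d["frame"][:,:,::-1],(768,576)))
s=ctrl.sense(); print(s["wrist_force"])
print(goto(s,[.585,.138,.128],1.1))
E
```

```text
10.35 [0.44476595 0.17605063 0.12966569] [ 1.2812268   0.19966571 -7.28984875] [-0.02461066  0.01094303 -0.01057864] 0.5128242101220525
[-0.03372222 -1.19813956 -7.50069432]
(array([0.0301, 0.1422, 0.0025]), array([ 0.004, -0.004, -0.003]))
```

View pics/s2.png

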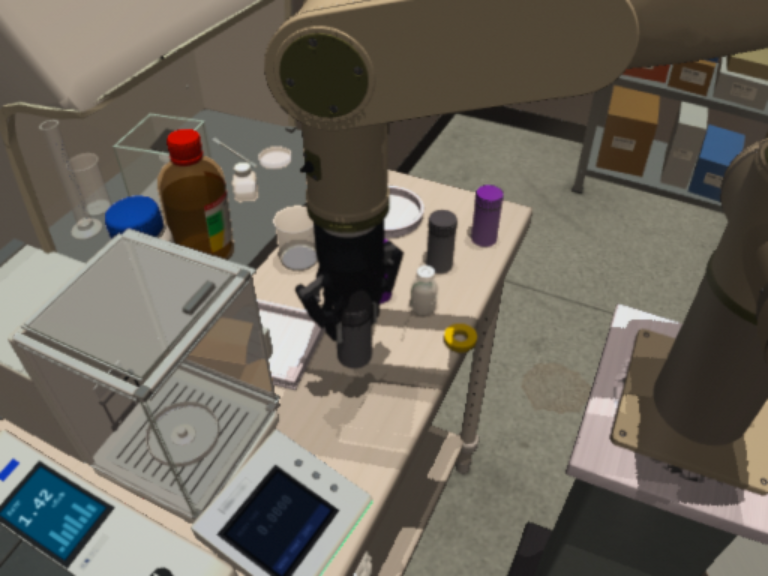

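L reads 7.4 N and hangs clear at (355,335), so it is the heavy pot. Moving it over the square tray at this height (pot underside about 0.08).

Call:
{"api": "jog_arm", "payload": {
  "deltas": [
    {"travel":[0.001,0.006,0],"delta_rot":[0,0,0],"hand":-1},
    {"travel":[0.005,0.022,0],"delta_rot":[0,0,0],"hand":-1},
    {"travel":[0.01,0.046,0],"delta_rot":[0.002,-0.002,0],"hand":-1},
    {"travel":[0.016,0.074,0.001],"delta_rot":[0.004,-0.004,0],"hand":-1},
    {"travel":[0.021,0.1,0.001],"delta_rot":[0.004,-0.004,0],"hand":-1},
    {"travel":[0.026,0.122,0.002],"delta_rot":[0.004,-0.004,0],"hand":-1},
    {"travel":[0.029,0.136,0.002],"delta_rot":[0.004,-0.004,0],"hand":-1},
    {"travel":[0.03,0.142,0.002],"delta_rot":[0.004,-0.004,0],"hand":-1}
  ]
}}

```text
clock: 11.07
ee_pos: [0.5872, 0.1368, 0.1283]
eef_rot: [0.854, 0.521, 0.001, 0.001]
wrist_force: [-0.8, 1.3, -6.9]
opening: 0.511
```

```bash
python3 - <<'E'
from h import *
from rig import ctrl
s=ctrl.sense(); print(s["ee_pos"],s["wrist_force"],goto(s,[.585,.138,.0535],1.1))
E
```

```text
[0.58717394 0.1368466  0.12826156] [-0.78751597  1.26010007 -6.92490376] (array([-0.    , -0.0026,  0.0748]), array([ 0.002, -0.001, -0.004]))
```

Call:
{"api": "jog_arm", "payload": {
  "deltas": [
    {"travel":[0,-0.001,0.012],"delta_rot":[0,0,0],"hand":-1},
    {"travel":[0,-0.002,0.03],"delta_rot":[0.002,0,0],"hand":-1},
    {"travel":[0,-0.002,0.048],"delta_rot":[0.002,0,0],"hand":-1},
    {"travel":[0,-0.002,0.062],"delta_rot":[0.002,0,0],"hand":-1},
    {"travel":[0,-0.002,0.07],"delta_rot":[0.002,0,0],"hand":-1},
    {"travel":[0,-0.002,0.0735],"delta_rot":[0.002,0,0],"hand":-1},
    {"travel":[0,-0.002,0.075],"delta_rot":[0.002,0,0],"hand":-1},
    {"travel":[0,-0.002,0.075],"delta_rot":[0.002,0,0],"hand":-1}
  ]
}}

```text
clock: 11.73
ee_pos: [0.5859, 0.138, 0.0537]
eef_rot: [0.853, 0.521, 0.001, -0.0]
wrist_force: [-0.5, -0.0, -6.2]
opening: 0.515
```

```bash
python3 - <<'E'
from h import *
from rig import ctrl
s=ctrl.sense(); print(s["ee_pos"],s["wrist_force"],goto(s,[.585,.138,.0525],1.1))
E
```

```text
[0.58590714 0.13799946 0.05373954] [-0.46933464 -0.03685109 -6.22658184] (array([-0.0004, -0.0008,  0.0012]), array([ 0.   , -0.001, -0.004]))
```

Call:
{"api": "jog_arm", "payload": {
  "deltas": [
    {"travel":[0,0,0.0005],"delta_rot":[0,0,0],"hand":-1},
    {"travel":[0,0,0.001],"delta_rot":[0,0,0],"hand":-1},
    {"travel":[0,0,0.0015],"delta_rot":[0,0,0],"hand":-1},
    {"travel":[0,0,0.0015],"delta_rot":[0,0,0],"hand":-1},
    {"travel":[0,0,0.0015],"delta_rot":[0,0,0],"hand":-1},
    {"travel":[0,0,0.0015],"delta_rot":[0,0,0],"hand":-1},
    {"travel":[0,0,0.0015],"delta_rot":[0,0,0],"hand":-1},
    {"travel":[0,0,0.0015],"delta_rot":[0,0,0],"hand":-1}
  ]
}}

```text
clock: 12.4
ee_pos: [0.586, 0.138, 0.0524]
eef_rot: [0.853, 0.521, 0.001, -0.0]
wrist_force: [0.2, -0.7, -6.4]
opening: 0.514
```

Call:
{"api": "jog_arm", "payload": {
  "deltas": [
    {"travel":[0,0,0.0005],"delta_rot":[0,0,0],"hand":-1},
    {"travel":[0,0,0.001],"delta_rot":[0,0,0],"hand":-1},
    {"travel":[0,0,0.001],"delta_rot":[0,0,0],"hand":-1},
    {"travel":[0,0,0.001],"delta_rot":[0,0,0],"hand":-1},
    {"travel":[0,0,0.001],"delta_rot":[0,0,0],"hand":-1},
    {"travel":[0,0,0.001],"delta_rot":[0,0,0],"hand":-1},
    {"travel":[0,0,0.001],"delta_rot":[0,0,0],"hand":-1},
    {"travel":[0,0,0.001],"delta_rot":[0,0,0],"hand":-1}
  ]
}}

```text
clock: 13.07
ee_pos: [0.5863, 0.138, 0.0524]
eef_rot: [0.853, 0.521, 0.001, 0.0]
wrist_force: [-4.9, -0.7, 4.3]
opening: 0.519
```

Now in contact: the vertical force rose to +4.3 N and z stopped. Releasing and rising.

Call:
{"api": "jog_arm", "payload": {
  "deltas": [
    {"travel":[0,0,0],"delta_rot":[0,0,0],"hand":1},
    {"travel":[0,0,0],"delta_rot":[0,0,0],"hand":1},
    {"travel":[0,0,0],"delta_rot":[0,0,0],"hand":1},
    {"travel":[0,0,0],"delta_rot":[0,0,0],"hand":1},
    {"travel":[0,0,0],"delta_rot":[0,0,0],"hand":1},
    {"travel":[0,0,0],"delta_rot":[0,0,0],"hand":1},
    {"travel":[0,0,0],"delta_rot":[0,0,0],"hand":1},
    {"travel":[0,0,0],"delta_rot":[0,0,0],"hand":1}
  ]
}}

```text
clock: 13.73
ee_pos: [0.5863, 0.138, 0.0523]
eef_rot: [0.853, 0.521, 0.001, 0.0]
wrist_force: [0.8, -0.8, -0.2]
opening: 1.0
```

Call:
{"api": "jog_arm", "payload": {
  "deltas": [
    {"travel":[0,0,-0.01],"delta_rot":[0,0,0],"hand":1},
    {"travel":[0,0,-0.03],"delta_rot":[0,0,0],"hand":1},
    {"travel":[0,0,-0.055],"delta_rot":[0,0,0],"hand":1},
    {"travel":[0,0,-0.08],"delta_rot":[0,0,0],"hand":1},
    {"travel":[0,0,-0.1],"delta_rot":[0,0,0],"hand":1},
    {"travel":[0,0,-0.115],"delta_rot":[0,0,0],"hand":1},
    {"travel":[0,0,-0.12],"delta_rot":[0,0,0],"hand":1},
    {"travel":[0,0,-0.12],"delta_rot":[0,0,0],"hand":1}
  ]
}}

```text
clock: 14.4
ee_pos: [0.5873, 0.1381, 0.1749]
eef_rot: [0.853, 0.521, 0.003, 0.001]
wrist_force: [-0.3, -0.3, 0.2]
opening: 1.0
```

```bash
python3 - <<'E'
from h import *
from rig import ctrl,viewer
s=ctrl.sense(); print(s["clock"],s["ee_pos"],s["wrist_force"],s["qpos"])
d=viewer.get_image("scene"); cv2.imwrite("pics/s3.png",cv2.resize(d["frame"][:,:,::-1],(768,576)))
s=ctrl.sense()
print(goto(s,[.5,.03,.185],0.4),goto(s,[.4402,-.1195,.16],-.264))
E
```

```text
14.4 [0.58731009 0.13808836 0.17489748] [-0.26856849 -0.26371959  0.20704394] [ 1.45582195e-01  1.65321592e-01  1.55337265e+00  6.30851802e-04
  1.41712609e+00 -9.50893548e-01]
(array([-0.1355, -0.0275, -0.0124]), array([ 0.001, -0.003,  0.696])) (array([-0.2958, -0.0125,  0.0123]), array([ 0.   , -0.004,  1.36 ]))
```

View pics/s3.png

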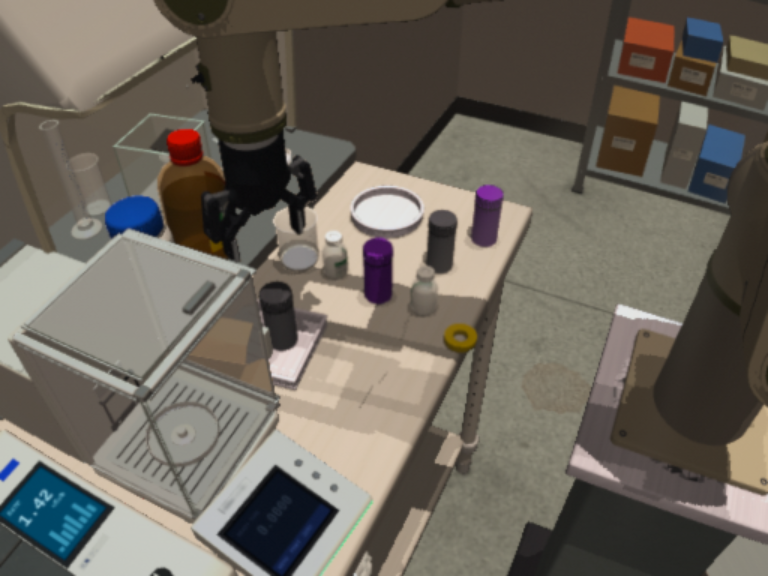

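The heavy pot stands upright in the square tray at (278,320). Returning to the light pot.

Call:
{"api": "jog_arm", "payload": {
  "deltas": [
    {"travel":[-0.01,-0.002,-0.002],"delta_rot":[0,0,0.05],"hand":1},
    {"travel":[-0.028,-0.006,-0.005],"delta_rot":[0,0,0.14],"hand":1},
    {"travel":[-0.046,-0.01,-0.01],"delta_rot":[0,0,0.24],"hand":1},
    {"travel":[-0.064,-0.014,-0.012],"delta_rot":[0,0,0.34],"hand":1},
    {"travel":[-0.082,-0.018,-0.012],"delta_rot":[0,0,0.44],"hand":1},
    {"travel":[-0.1,-0.021,-0.012],"delta_rot":[0,0,0.54],"hand":1},
    {"travel":[-0.118,-0.025,-0.012],"delta_rot":[0,0,0.63],"hand":1},
    {"travel":[-0.136,-0.028,-0.012],"delta_rot":[0,-0.002,0.7],"hand":1}
  ]
}}

```text
clock: 15.12
ee_pos: [0.4976, 0.0292, 0.1826]
eef_rot: [0.981, 0.195, -0.001, -0.0]
wrist_force: [0.4, -0.6, 0.2]
opening: 1.001
```

```bash
python3 - <<'E'
from h import *
from rig import ctrl,viewer
d=viewer.get_image("top"); W=cloud(d); cv2.imwrite("pics/t4.png",cv2.resize(d["frame"][:,:,::-1],(768,576)))
for n,x,y,zt in [("R",.44,-.12,.1),("H",.586,.138,.105)]:
    q=W[(np.hypot(W[...,0]-x,W[...,1]-y)<.035)&(abs(W[...,2]-zt)<.007)]
    print(n,len(q), (q.mean(0).round(4),cv2.minEnclosingCircle((q[:,:2]*1000).astype(np.float32))) if len(q)>5 else '')
s=ctrl.sense(); print(s["ee_pos"],s["qpos"],goto(s,[.44,-.1195,.16],-.264))
E
```

```text
R 313 (array([ 0.4398, -0.1189,  0.0998]), ((439.64056396484375, -119.14983367919922), 22.592754364013672))
H 0 
[0.49625691 0.02706802 0.18247804] [-0.04730505 -0.11989088  1.82893413 -0.00192427  1.43546519 -0.43362619] (array([-0.1073,  0.1145,  0.0229]), array([0.002, 0.003, 0.651]))
```

View pics/t4.png

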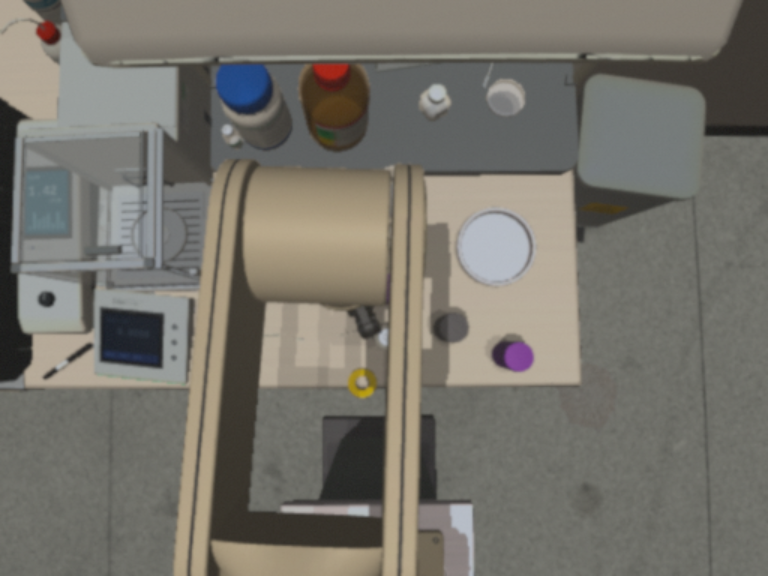

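The top view shows the light pot at (451,327), standing at (0.4397, -0.119). The arm hides the square tray for now. Moving over the light pot.

Call:
{"api": "jog_arm", "payload": {
  "deltas": [
    {"travel":[-0.015,0.016,0.002],"delta_rot":[0,0,0.1],"hand":1},
    {"travel":[-0.036,0.038,0.006],"delta_rot":[0,0,0.22],"hand":1},
    {"travel":[-0.058,0.062,0.011],"delta_rot":[0,0,0.34],"hand":1},
    {"travel":[-0.08,0.085,0.016],"delta_rot":[0,0,0.46],"hand":1},
    {"travel":[-0.097,0.103,0.02],"delta_rot":[0,0,0.58],"hand":1},
    {"travel":[-0.107,0.1145,0.023],"delta_rot":[0.002,0.003,0.65],"hand":1},
    {"travel":[-0.107,0.1145,0.023],"delta_rot":[0.002,0.003,0.65],"hand":1},
    {"travel":[-0.107,0.1145,0.023],"delta_rot":[0.002,0.003,0.65],"hand":1}
  ]
}}

```text
clock: 15.83
ee_pos: [0.4392, -0.1195, 0.1584]
eef_rot: [0.991, -0.131, -0.001, -0.001]
wrist_force: [0.2, 0.4, 0.7]
opening: 1.004
```

```bash
python3 - <<'E'
from h import *
from rig import ctrl
s=ctrl.sense(); print(s["ee_pos"],s["wrist_force"],goto(s,[.4397,-.119,.045],-.264))
E
```

```text
[ 0.43922201 -0.1194688   0.15841489] [0.23659728 0.38546785 0.69936862] (array([ 0.0007, -0.0005,  0.1134]), array([-0.001,  0.003,  0.   ]))
```

Call:
{"api": "jog_arm", "payload": {
  "deltas": [
    {"travel":[0,0,0.015],"delta_rot":[0,0,0],"hand":1},
    {"travel":[0,-0.0005,0.04],"delta_rot":[0,0.003,0],"hand":1},
    {"travel":[0.0005,-0.0005,0.065],"delta_rot":[0,0.003,0],"hand":1},
    {"travel":[0.0005,-0.001,0.09],"delta_rot":[0,0.003,0],"hand":1},
    {"travel":[0.0005,-0.001,0.105],"delta_rot":[0,0.003,0],"hand":1},
    {"travel":[0.0005,-0.001,0.112],"delta_rot":[0,0.003,0],"hand":1},
    {"travel":[0.0005,-0.001,0.113],"delta_rot":[0,0.003,0],"hand":1},
    {"travel":[0.0005,-0.001,0.113],"delta_rot":[0,0.003,0],"hand":1}
  ]
}}

```text
clock: 16.5
ee_pos: [0.4398, -0.1178, 0.0454]
eef_rot: [0.991, -0.131, -0.0, -0.001]
wrist_force: [0.0, -0.0, 1.1]
opening: 1.0
```

Call:
{"api": "jog_arm", "payload": {
  "deltas": [
    {"travel":[0,0,0],"delta_rot":[0,0,0],"hand":-1},
    {"travel":[0,0,0],"delta_rot":[0,0,0],"hand":-1},
    {"travel":[0,0,0],"delta_rot":[0,0,0],"hand":-1},
    {"travel":[0,0,0],"delta_rot":[0,0,0],"hand":-1},
    {"travel":[0,0,0],"delta_rot":[0,0,0],"hand":-1},
    {"travel":[0,0,0],"delta_rot":[0,0,0],"hand":-1},
    {"travel":[0,0,0],"delta_rot":[0,0,0],"hand":-1},
    {"travel":[0,0,0],"delta_rot":[0,0,0],"hand":-1}
  ],
  "squeeze": 60
}}

```text
clock: 17.17
ee_pos: [0.4406, -0.1181, 0.0468]
eef_rot: [0.991, -0.131, 0.001, -0.0]
wrist_force: [-2.3, 1.0, 6.8]
opening: 0.511
```

Call:
{"api": "jog_arm", "payload": {
  "deltas": [
    {"travel":[0,0,-0.003],"delta_rot":[0,0,0],"hand":-1},
    {"travel":[0,0,-0.012],"delta_rot":[0,0,0],"hand":-1},
    {"travel":[0,0,-0.025],"delta_rot":[0,0,0],"hand":-1},
    {"travel":[0,0,-0.04],"delta_rot":[0,0,0],"hand":-1},
    {"travel":[0,0,-0.055],"delta_rot":[0,0,0],"hand":-1},
    {"travel":[0,0,-0.07],"delta_rot":[0,0,0],"hand":-1},
    {"travel":[0,0,-0.08],"delta_rot":[0,0,0],"hand":-1},
    {"travel":[0,0,-0.08],"delta_rot":[0,0,0],"hand":-1}
  ]
}}

```text
clock: 17.83
ee_pos: [0.4422, -0.1188, 0.1298]
eef_rot: [0.991, -0.131, 0.003, 0.0]
wrist_force: [0.8, -0.2, -2.1]
opening: 0.511
```

```bash
python3 - <<'E'
from h import *
from rig import ctrl
s=ctrl.sense(); print(s["ee_pos"],s["wrist_force"],s["opening"],goto(s,[.5735,-.203,.127],-.264))
E
```

```text
[ 0.44216487 -0.11884738  0.12982594] [ 0.75068044 -0.20453255 -2.14186   ] 0.5108441943097782 (array([0.1486, 0.0473, 0.0037]), array([-0.   , -0.006,  0.002]))
```

The second lift also reads about 2.1 N, so this is the light pot. The two lifts agree. Moving to the round tray.

Call:
{"api": "jog_arm", "payload": {
  "deltas": [
    {"travel":[0.008,0.003,0],"delta_rot":[0,0,0],"hand":-1},
    {"travel":[0.026,0.008,0],"delta_rot":[0,-0.003,0],"hand":-1},
    {"travel":[0.052,0.016,0.001],"delta_rot":[0,-0.006,0],"hand":-1},
    {"travel":[0.08,0.025,0.001],"delta_rot":[0,-0.006,0],"hand":-1},
    {"travel":[0.107,0.034,0.002],"delta_rot":[0,-0.006,0],"hand":-1},
    {"travel":[0.13,0.041,0.002],"delta_rot":[0,-0.006,0],"hand":-1},
    {"travel":[0.144,0.046,0.002],"delta_rot":[0,-0.006,0],"hand":-1},
    {"travel":[0.149,0.047,0.003],"delta_rot":[0,-0.006,0],"hand":-1}
  ]
}}

```text
clock: 18.5
ee_pos: [0.5752, -0.2044, 0.1261]
eef_rot: [0.991, -0.131, -0.0, -0.0]
wrist_force: [-0.1, -0.3, -3.0]
opening: 0.516
```

```bash
python3 - <<'E'
from h import *
from rig import ctrl
s=ctrl.sense(); print(s["ee_pos"],s["wrist_force"],s["opening"],goto(s,[.5735,-.203,.0525],-.264))
E
```

```text
[ 0.57523214 -0.20440887  0.12609852] [-0.0845113  -0.31045838 -2.98668181] 0.5157287690545413 (array([-0.002 , -0.0009,  0.0736]), array([-0.   ,  0.001,  0.001]))
```

Call:
{"api": "jog_arm", "payload": {
  "deltas": [
    {"travel":[-0.001,0,0.012],"delta_rot":[0,0,0],"hand":-1},
    {"travel":[-0.002,-0.001,0.03],"delta_rot":[0,0,0],"hand":-1},
    {"travel":[-0.002,-0.001,0.048],"delta_rot":[0,0,0],"hand":-1},
    {"travel":[-0.002,-0.001,0.062],"delta_rot":[0,0,0],"hand":-1},
    {"travel":[-0.002,-0.001,0.069],"delta_rot":[0,0,0],"hand":-1},
    {"travel":[-0.002,-0.001,0.0725],"delta_rot":[0,0,0],"hand":-1},
    {"travel":[-0.002,-0.001,0.0735],"delta_rot":[0,0,0],"hand":-1},
    {"travel":[-0.002,-0.001,0.0735],"delta_rot":[0,0,0],"hand":-1}
  ]
}}

```text
clock: 19.17
ee_pos: [0.5735, -0.2028, 0.0526]
eef_rot: [0.991, -0.131, -0.0, -0.0]
wrist_force: [-0.2, -0.1, -2.0]
opening: 0.51
```

Call:
{"api": "jog_arm", "payload": {
  "deltas": [
    {"travel":[0,0,0.0005],"delta_rot":[0,0,0],"hand":-1},
    {"travel":[0,0,0.001],"delta_rot":[0,0,0],"hand":-1},
    {"travel":[0,0,0.001],"delta_rot":[0,0,0],"hand":-1},
    {"travel":[0,0,0.001],"delta_rot":[0,0,0],"hand":-1},
    {"travel":[0,0,0.001],"delta_rot":[0,0,0],"hand":-1},
    {"travel":[0,0,0.001],"delta_rot":[0,0,0],"hand":-1},
    {"travel":[0,0,0.001],"delta_rot":[0,0,0],"hand":-1},
    {"travel":[0,0,0.001],"delta_rot":[0,0,0],"hand":-1}
  ]
}}

```text
clock: 19.83
ee_pos: [0.5737, -0.2029, 0.0519]
eef_rot: [0.991, -0.131, 0.0, -0.0]
wrist_force: [0.6, -0.5, -1.3]
opening: 0.508
```

Call:
{"api": "jog_arm", "payload": {
  "deltas": [
    {"travel":[0,0,0.0005],"delta_rot":[0,0,0],"hand":-1},
    {"travel":[0,0,0.0008],"delta_rot":[0,0,0],"hand":-1},
    {"travel":[0,0,0.0008],"delta_rot":[0,0,0],"hand":-1},
    {"travel":[0,0,0.0008],"delta_rot":[0,0,0],"hand":-1},
    {"travel":[0,0,0.0008],"delta_rot":[0,0,0],"hand":-1},
    {"travel":[0,0,0.0008],"delta_rot":[0,0,0],"hand":-1},
    {"travel":[0,0,0.0008],"delta_rot":[0,0,0],"hand":-1},
    {"travel":[0,0,0.0008],"delta_rot":[0,0,0],"hand":-1}
  ]
}}

```text
clock: 20.5
ee_pos: [0.5737, -0.2029, 0.0518]
eef_rot: [0.991, -0.131, 0.0, -0.0]
wrist_force: [-3.2, 1.2, 5.3]
opening: 0.509
```

Contact at +5.3 N. Releasing and rising.

Call:
{"api": "jog_arm", "payload": {
  "deltas": [
    {"travel":[0,0,0],"delta_rot":[0,0,0],"hand":1},
    {"travel":[0,0,0],"delta_rot":[0,0,0],"hand":1},
    {"travel":[0,0,0],"delta_rot":[0,0,0],"hand":1},
    {"travel":[0,0,0],"delta_rot":[0,0,0],"hand":1},
    {"travel":[0,0,0],"delta_rot":[0,0,0],"hand":1},
    {"travel":[0,0,0],"delta_rot":[0,0,0],"hand":1},
    {"travel":[0,0,0],"delta_rot":[0,0,0],"hand":1},
    {"travel":[0,0,0],"delta_rot":[0,0,0],"hand":1}
  ]
}}

```text
clock: 21.17
ee_pos: [0.5737, -0.2029, 0.0518]
eef_rot: [0.991, -0.131, 0.0, -0.0]
wrist_force: [0.0, 0.5, 0.5]
opening: 0.999
```

Call:
{"api": "jog_arm", "payload": {
  "deltas": [
    {"travel":[0,0,-0.01],"delta_rot":[0,0,0],"hand":1},
    {"travel":[0,0,-0.03],"delta_rot":[0,0,0],"hand":1},
    {"travel":[0,0,-0.055],"delta_rot":[0,0,0],"hand":1},
    {"travel":[0,0,-0.08],"delta_rot":[0,0,0],"hand":1},
    {"travel":[0,0,-0.1],"delta_rot":[0,0,0],"hand":1},
    {"travel":[0,0,-0.115],"delta_rot":[0,0,0],"hand":1},
    {"travel":[0,0,-0.12],"delta_rot":[0,0,0],"hand":1},
    {"travel":[0,0,-0.12],"delta_rot":[0,0,0],"hand":1}
  ]
}}

```text
clock: 21.83
ee_pos: [0.5749, -0.2035, 0.1744]
eef_rot: [0.991, -0.131, 0.002, 0.001]
wrist_force: [0.5, -0.7, -0.3]
opening: 0.999
```

Call:
{"api": "jog_arm", "payload": {
  "deltas": [
    {"travel":[-0.015,0,0],"delta_rot":[0,0,0],"hand":1},
    {"travel":[-0.04,0,0],"delta_rot":[0,0,0],"hand":1},
    {"travel":[-0.07,0,0],"delta_rot":[0,0,0],"hand":1},
    {"travel":[-0.1,0,0],"delta_rot":[0,0,0],"hand":1},
    {"travel":[-0.125,0,0],"delta_rot":[0,0,0],"hand":1},
    {"travel":[-0.14,0,0],"delta_rot":[0,0,0],"hand":1},
    {"travel":[-0.14,0,0],"delta_rot":[0,0,0],"hand":1},
    {"travel":[-0.14,0,0],"delta_rot":[0,0,0],"hand":1}
  ]
}}

```text
clock: 22.5
ee_pos: [0.4391, -0.1668, 0.1729]
eef_rot: [0.991, -0.131, 0.002, 0.0]
wrist_force: [-0.3, 0.5, -0.2]
opening: 0.999
```

```bash
python3 - <<'E'
from h import *
from rig import ctrl,viewer
d=viewer.get_image("top"); e=viewer.get_image("scene")
cv2.imwrite("pics/t5.png",cv2.resize(d["frame"][:,:,::-1],(768,576)));cv2.imwrite("pics/s5.png",cv2.resize(e["frame"][:,:,::-1],(768,576)))
for W in (cloud(d),cloud(e)):
  for n,x,y in [("light",.574,-.203),("heavy",.586,.138)]:
    q=W[(np.hypot(W[...,0]-x,W[...,1]-y)<.04)&(W[...,2]>.095)&(W[...,2]<.13)]
    print(n,len(q), (q.mean(0).round(4),q[:,2].std(),np.percentile(q[:,2],95)) if len(q)>5 else '')
s=ctrl.sense(); print(s["clock"],s["ee_pos"],s["wrist_force"],abs(s["joint_vel"]).max())
E
```

```text
light 296 (array([ 0.5709, -0.2021,  0.1042]), np.float64(0.0021242076246272244), np.float64(0.10691652454656991))
heavy 301 (array([0.5834, 0.1381, 0.1045]), np.float64(0.001818504353490243), np.float64(0.1070498150154815))
light 175 (array([ 0.5703, -0.1991,  0.1036]), np.float64(0.002830562368737192), np.float64(0.1068384957592927))
heavy 324 (array([0.5826, 0.1423, 0.1032]), np.float64(0.0024726760132542784), np.float64(0.10594172354259272))
22.6 [ 0.44013156 -0.16722735  0.173464  ] [ 0.34926611 -0.35358659  0.58864456] 0.01564010520107493
```

View pics/t5.png

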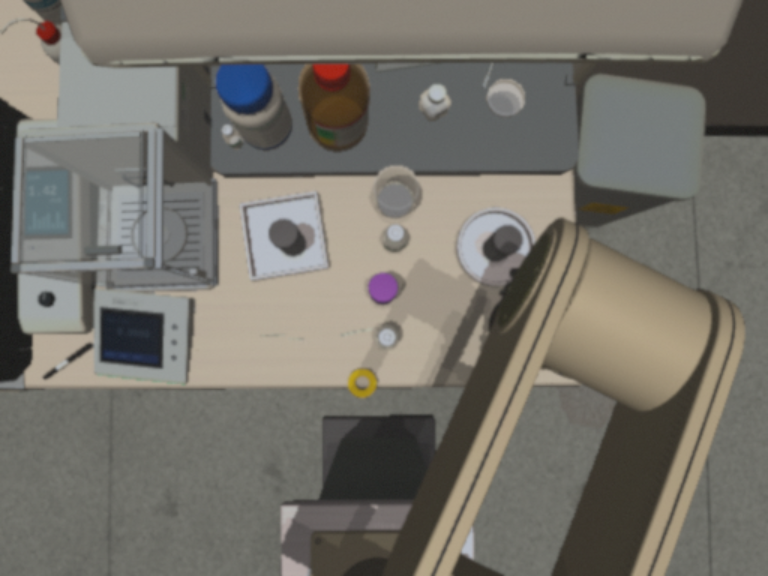

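View pics/s5.png

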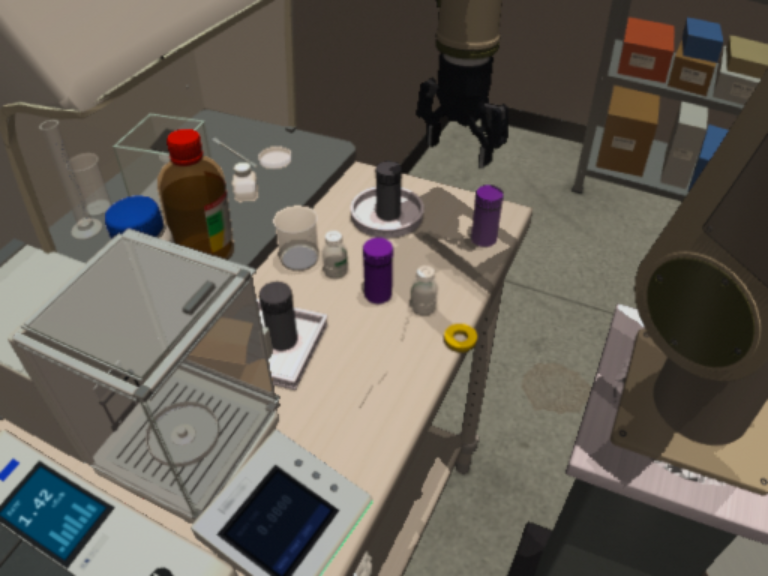

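Both pots stand upright in their trays: heavy at (287,236) in the top view in the square tray, light at (503,241) in the round tray. Their tops read 0.105 to 0.107, which matches the 5 mm floor plus 100 mm. The purple pots still stand where they were, and the gripper is clear. Handing in.

```bash
python3 -c "
from rig import ctrl
print(ctrl.hand_in())"
```

```text
the job is handed in; nothing more can be done
None
```

The heavy pot is standing upright in the square tray and the light pot upright in the round tray, both released. I handed the job in at about 22.6 s on the clock.

- **Weighing:** I lifted the right-hand pot first. It read about 1.4–3.3 N, so it was the light one, and I put it back down. The left-hand pot read about 7.4 N, so it was the heavy one. The light pot read 2.1–3.0 N when I lifted it again.
- **Placing:** I placed the heavy pot first, then the light one. Each was lowered until the force showed contact (about 4–5 N), then let go.
- **Last checks:** In the top view both pot tops are at 0.105–0.107 m, level with the trays' 5 mm floors plus 100 mm. Both pots are inside their trays. The gripper was open and clear, and the purple pots were not touched.
- **Disagreements:** The top and scene cameras differed by up to about 4 mm on the pot positions. The depth points put each pot about 3–5 mm from where I released it. Both differences are small next to the roughly 37 mm of room around a centred pot.

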